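Roll a core tube into the V cradle and butt it against the stop

ROBOT

A 6-joint arm with a two-finger parallel gripper is mounted at the origin on a cart in front of the work surface, level with it; the furniture and walls round the work are solid. World frame = base frame: x ahead of the robot, y to its left, z up, the work surface at z = 0. Lengths are in m, angles in rad, forces in N, time in s.
With the tool pointing down it reaches from about 0.25 to 0.775 m from the base axis. Payload 4 kg.
Tool frame: the origin (TCP) lies midway between the tips of the shut fingers; the grasp point (between the pads) lies 19 mm behind it; z points along the fingers, y is the direction in which the jaws open and shut (so a half turn about z gives the same grasp; the last joint's range is limited). The gripper opens to 94 mm and grips with 3 to 60 N. Pads are 16 mm wide; open, the fingers measure 119 mm over their backs; the gripper's body (75 mm by 177 mm) begins 78 mm behind the grasp point.
Start: joints at [-1.221, 0.087, 1.371, -0, 1.684, -0.103], TCP at [0.241, -0.495, 0.206] pointing down, gripper open.
Joint ranges: [-3.1, 3.1], [-0.76, 2.03], [0.27, 2.55], [-1.08, 4.22], [0.17, 2.65], [-2.57, 2.57]. Speed limits (rad/s): [2.79, 2.79, 3.14, 3.14, 3.14, 3.14].

INTERFACE

Orientations are given as [roll, pitch, yaw] about the fixed x, y, z axes, in that order (R = Rz(yaw) Ry(pitch) Rx(roll)).
In Python, from bench import robot gives the robot as it stands.
- The arm moves only by the tool servo_tool, never from a script. Its argument "rows" is a list of rows, each a list of 2 entries, a list of its own where there are three numbers: the shift along the tool's x, y, z normalised to -1 to 1, where 1 is 0.08 m, then the turn about the tool's z normalised to -1 to 1, where 1 is pi/2 rad. A call has 1 to 12 rows; each row is the pose to reach, as a shift and turn from the pose commanded when the call began, along the tool's axes at that moment; what a row does not reach only later rows make up. A row lasts 1/12 s, in which the tool goes at most 41.7 mm and 7.16 degrees, less where a joint would pass 70% of its speed; a pose out of reach is approached as far as the arm can. A call with a number of a shift or a turn outside -1 to 1 is refused whole. A call with a gripper value outside its range is refused whole. "grip" is the closure, from -1 (fully open) to 1 (shut), set as the call begins (left out, the last holds). The fingers move at their own pace and stop on an object; the grip force is fixed at half the most. Time passes only in rows, so rows that repeat a pose let the fingers close. It gives the time, the measured TCP pose, the force and the opening at its end, in the units of the state.
- robot.get_obs(): the state, without advancing time (a new reading comes with each control period).
- robot.snapshot(name): name is "scene" or "top" or "wrist"; returns a dict with "pixels" (400x640x3 uint8, red, green, blue), "camera_matrix" (3x3 intrinsics, pixels), "D" ([k1, k2, p1, p2, k3] as OpenCV has them; the pictures are not rectified), "world_from_camera" (4x4, takes a point from camera to world coordinates). Camera axes: x right, y down, z forward; pixel columns grow to the right and rows downward; lengths in m; the calibration is good to about 2 mm. A picture is of the moment at which its call begins. There is no depth.
- robot.close_job(): hands the job in, once; it reports no verdict.
The state is a dict: "time": time; "joint_positions": joint angles; "qvel": joint speeds; "joint_torque": joint torques, N m; "tool_pos": TCP position; "ee_rot": TCP orientation; "wrist_force": force on the tool from outside, world axes, zero at the start; "wrist_torque": the same for the moment, N m; "width": finger opening in m.
Only numpy, scipy, OpenCV 4.12 (cv2) and the standard library are available. Lean on these libraries where they do the work, as an engineer would, in place of code of your own. Each camera call takes 0.05 s, during which the arm holds its last target.

TASK

Roll the white core sample tube along the bench with your fingers, up the ramp and into the V of the aluminium cradle, then push it endwise along the V until its end is against the orange end stop, and leave it there. Do not pick the tube up, and do not disturb the tin, the bottle or the weight.

Things in the scene. Friction and masses are not known exactly. Their poses are not given: they have to be found in the camera images.
- core_tube: White plastic sample tube with blue end caps and a thin black line, lying on the bench: closed smooth cylinder, 60 mm diameter, 120 mm long, 0.25 to 0.5 kg; friction about 0.4 with all, fingers too; rolls when its side is pushed. Origin mid-length on its axis. y axis: along the cylinder, at the start within 0.3 rad of the cradle's y; x and z turn as it rolls. It starts before the ramp.
- cradle: Aluminium V cradle, fixed to the bench, turned in yaw only. Origin at bench level under the V's bottom line. y axis: along the V, away from the end stop; x: square to it, away from the ramp. V from y = -130 to +140 mm, open at both ends, bottom 4 mm above the bench, both flanks at 35 degrees; far flank ends at a wall, x = 41 to 47 mm, 62 mm high. Tube in the V: axis at x = 0, 41 mm above the bench.
- lip (a point): Middle (y = +5 mm) of the lip between ramp and V, 18 mm above the bench, at cradle x = -20 mm. The ramp is straight, as wide as the V, and meets the bench at cradle x = -80 mm. The tube starts with its middle at cradle x = -160 to -112, y = +15 to +50 mm. Site axes are the cradle's.
- stop_face (a point): Point on the face of the orange end stop, at cradle x = 0, 40 mm above the bench; the stop is clamped firmly across the V, each time somewhere from cradle y = -120 to -70 mm. Upright plate behind this face: 10 mm thick, 64 mm high, from cradle x = -27 to +43 mm, a clip over the wall up to 70 mm. Axes as the cradle's: with its end against the face the tube's middle is 60 mm along +y from it.
- tin: Bystander: round aluminium tin with a lid, 64 mm across and 42 mm high. Origin at the centre of its underside. Leave it alone.
- amber_bottle: Bystander: small amber bottle with a white cap, 47 mm across and 87 mm high. Origin at the centre of its underside. Leave it alone.
- brass_weight: Bystander: brass weight with a knob, 34 mm across and 46 mm high. Origin at the centre of its underside. Leave it alone.
Not all that is in view belongs to the job. Of the things like the core_tube, leave any that is pink; of the rest the larger one is meant.

How it is judged:
By the outcome, as a careful person would: the job done as asked, in the order asked, and still so for the second after the job is handed in, with the robot touching nothing.
It also fails if it takes over 51 s, if anything falls off the work surface, if the arm or the gripper's body presses on something with over 40 N, if the wrist force passes 120 N, or if a joint passes its speed limit or range.

## Working session

There is one attempt and no reset: what is moved stays moved. The work goes in short steps, Python scripts to look and compute and a tool call to move; the robot and the scene stay as the last step left them, time stands still between calls to the robot, and variables do not carry over. Pictures are saved under pics/ and viewed, and the job is handed in when it is done.

Besides the shell and the picture viewer there is one more tool, called after "Request:" as name(argument=value, ...) on one line, values as JSON. servo_tool: Moves the arm, as the interface text tells. Its arguments: {"type":"object","properties":{"rows":{"type":"array"},"grip":{"type":"number"}},"required":["rows"]}

```bash
ls; mkdir -p pics; python3 - <<'E'
from bench import robot
import cv2,pickle
o=robot.get_obs()
print({k:(o[k]) for k in o})
S={}
for n in ["scene","top","wrist"]:
    s=robot.snapshot(n);S[n]=s
    cv2.imwrite(f"pics/{n}0.png",s["pixels"][:,:,::-1])
    print(n,s["camera_matrix"],s["D"],s["world_from_camera"])
pickle.dump(S,open("s0.pkl","wb"))
E
```

```text
pics
{'time': 0.0, 'joint_positions': array([-1.22111161e+00,  8.79425539e-02,  1.37223639e+00, -8.39924920e-06,
        1.68359701e+00, -1.03090682e-01]), 'qvel': array([-5.17744122e-04,  1.60756366e-03, -1.05624081e-03, -8.60617493e-05,
       -8.82275140e-04,  1.46483784e-03]), 'joint_torque': array([ 1.27444096e-04, -3.40176380e+01, -3.02430546e+01,  7.18292291e-02,
        3.29384557e-02, -1.69722080e-04]), 'tool_pos': array([ 0.24041446, -0.49406563,  0.20432005]), 'ee_rot': array([-3.13942009e+00, -2.16374964e-04,  4.52774232e-01]), 'wrist_force': array([ 0.30149231, -0.08424971, -0.10615035]), 'wrist_torque': array([-0.01737583,  0.01364161, -0.00867986]), 'width': 0.09380243815845049}
scene [[515.91929582   0.         315.77785977]
 [  0.         515.91929582 203.74684642]
 [  0.           0.           1.        ]] [-0.14349266  0.          0.          0.          0.        ] [[ 0.74840354 -0.38307936  0.54142621 -0.24160981]
 [-0.66285225 -0.40397064  0.63042415 -1.28700575]
 [-0.02278218 -0.83069725 -0.55625807  0.83686042]
 [ 0.          0.          0.          1.        ]]
top [[504.50703588   0.         325.48324416]
 [  0.         504.50703588 199.78399506]
 [  0.           0.           1.        ]] [-0.0023286  0.         0.         0.         0.       ] [[ 0.02939026 -0.99611938  0.08296022  0.38823738]
 [-0.99953216 -0.02999073 -0.00600092 -0.42201022]
 [ 0.00846567 -0.08274504 -0.99653479  1.26574777]
 [ 0.          0.          0.          1.        ]]
wrist [[341.26240993   0.         322.11055865]
 [  0.         341.26240993 204.56542904]
 [  0.           0.           1.        ]] [-0.00531378  0.          0.          0.          0.        ] [[ 0.43728892 -0.86769153 -0.23641025  0.3092316 ]
 [-0.89931965 -0.42237599 -0.11323728 -0.46042759]
 [-0.00159899  0.26212579 -0.96503239  0.38293404]
 [ 0.          0.          0.          1.        ]]
```

View pics/scene0.png

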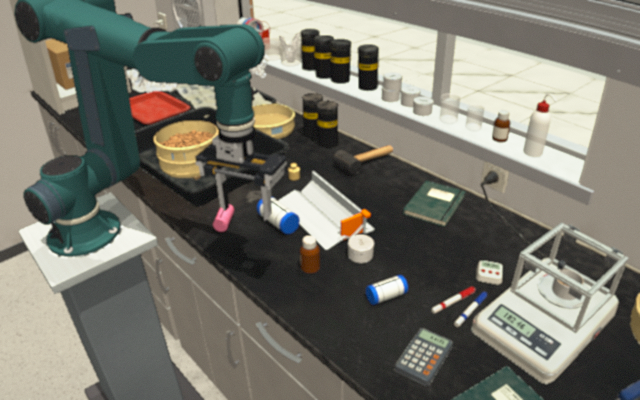

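View pics/top0.png

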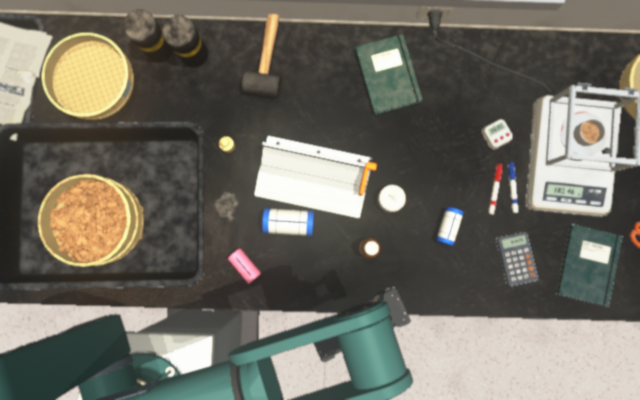

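View pics/wrist0.png

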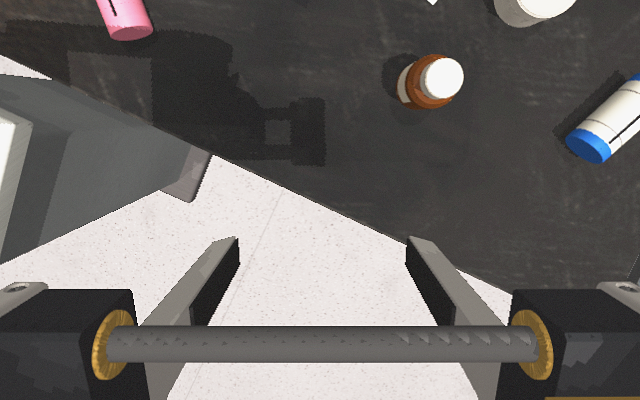

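The top view shows the larger white tube at about (288,222), just before the ramp. The cradle is around (315,180) with the orange stop at (367,180). The pink decoy is at (244,266) and the small white decoy at (450,226). The tin is at (392,198), the bottle at (371,247) and the weight at (227,144).

```bash
python3 - <<'E'
import pickle,cv2
S=pickle.load(open("s0.pkl","rb"))
p=S["top"]["pixels"][120:280,210:410,::-1]
cv2.imwrite("pics/topc.png",cv2.resize(p,None,fx=4,fy=4,interpolation=cv2.INTER_CUBIC)[:600] if 0 else cv2.resize(p[:150],None,fx=4,fy=4,interpolation=cv2.INTER_CUBIC))
p=S["scene"]["pixels"][160:300,200:400,::-1]
cv2.imwrite("pics/scenec.png",cv2.resize(p,None,fx=4,fy=4,interpolation=cv2.INTER_CUBIC))
E
```

```text
(no output)
```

View pics/topc.png

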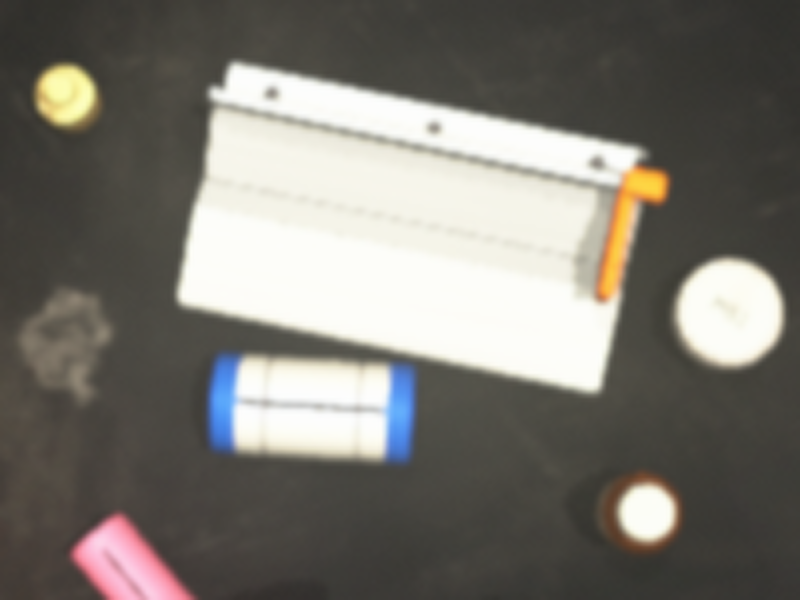

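View pics/scenec.png

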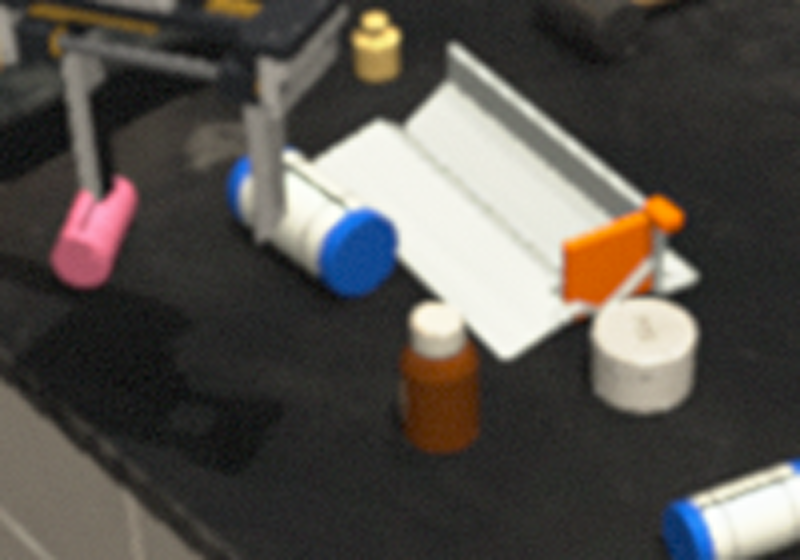

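```bash
cat > h.py <<'E'
import numpy as np,cv2,pickle
from scipy.optimize import least_squares
def proj(s,P):
    P=np.atleast_2d(P).astype(float);T=np.linalg.inv(s["world_from_camera"])
    r,_=cv2.Rodrigues(T[:3,:3])
    return cv2.projectPoints(P,r,T[:3,3],s["camera_matrix"],np.array(s["D"],float))[0][:,0]
def ray(s,uv,z):
    q=cv2.undistortPoints(np.array([[uv]],float),s["camera_matrix"],np.array(s["D"],float))[0,0]
    W=s["world_from_camera"];d=W[:3,:3]@[q[0],q[1],1];o=W[:3,3]
    return o+d*(z-o[2])/d[2]
def fr(p,yaw):
    c,s=np.cos(yaw),np.sin(yaw)
    return lambda P: np.atleast_2d(P)@np.array([[c,-s,0],[s,c,0],[0,0,1]]).T+[p[0],p[1],0]
def inv(p,yaw,w):
    c,s=np.cos(yaw),np.sin(yaw);d=np.array(w)[:2]-p[:2];return np.array([c*d[0]+s*d[1],-s*d[0]+c*d[1]])
E
cat > m.py <<'E'
from h import *
S=pickle.load(open("s0.pkl","rb"))
t=S["top"];f=lambda u,v:(210+u/4-.375,120+v/4-.375)
a=ray(t,f(178,302),0);b=ray(t,f(600,390),0)
print(a,b,np.linalg.norm(a-b))
y=(a-b)/np.linalg.norm(a-b);yaw=np.arctan2(-y[0],y[1])
x=np.array([y[1],-y[0],0]);mid=(a+b)/2-y*.005
c=mid+.08*x
print("cradle",c,yaw)
g=fr(c,yaw)
tl=ray(t,f(209,402),.03);tr=ray(t,f(414,414),.03)
m=(tl+tr)/2;d=tl-tr;print("tube",m,np.linalg.norm(d),np.arctan2(-d[0],d[1]),"in cradle",inv(c,yaw,m))
for q in [(619,190),(600,298)]:
    w=ray(t,f(*q),.064);print("stop",inv(c,yaw,w))
for n,(u,v),z in [("tin",(730,313),.042),("bottle",(648,513),.087),("weight",(66,95),.04)]:
    w=ray(t,f(u,v),z);print(n,w,inv(c,yaw,w))
# pink
w=ray(t,(244,266),.015);print("pink",w,inv(c,yaw,w))
im={}
for n in ["top","scene"]:
    s=S[n];I=cv2.resize(s["pixels"][:,:,::-1],None,fx=4,fy=4,interpolation=cv2.INTER_CUBIC)
    def L(P,col):
        q=(proj(s,g(np.array(P)))*4+1.5).astype(int);cv2.polylines(I,[q.reshape(-1,1,2)],False,col,1)
    for yy in(-.13,.14):L([[-.08,yy,0],[-.02,yy,.018],[0,yy,.004],[.041,yy,.0327],[.041,yy,.062],[.047,yy,.062],[.047,yy,0]],(0,0,255))
    for xx,z in[(-.08,0),(-.02,.018),(0,.004),(.041,.0327),(.041,.062),(.047,.062)]:L([[xx,-.13,z],[xx,.14,z]],(0,200,0))
    ys=-.105
    L([[-.027,ys,.023],[-.027,ys,.064],[.041,ys,.064]],(255,0,255))
    im[n]=I
cv2.imwrite("pics/ov_top2.png",im["top"][480:1080,840:1640]);cv2.imwrite("pics/ov_sc2.png",im["scene"][640:1200,800:1600])
E
python3 m.py
```

```text
[ 0.49996492 -0.24977919  0.        ] [ 0.45250009 -0.51664231  0.        ] 0.27105135546671716
cradle [ 0.5541208  -0.40214259  0.        ] -0.17602133264595726
tube [ 0.43469413 -0.33810864  0.03      ] 0.1256265668356123 -0.028729021119105903 in cradle [-0.12879454  0.04213126]
stop [ 0.03622076 -0.11369236]
stop [-0.03003929 -0.11544812]
tin [ 0.49966921 -0.59162472  0.042     ] [-0.02042927 -0.19608951]
bottle [ 0.37730503 -0.53978519  0.087     ] [-0.14998052 -0.16647865]
weight [ 0.62194814 -0.18127866  0.04      ] [0.02810297 0.22932869]
pink [ 0.32309412 -0.234151    0.015     ] [-0.25687454  0.12493987]
```

View pics/ov_top2.png

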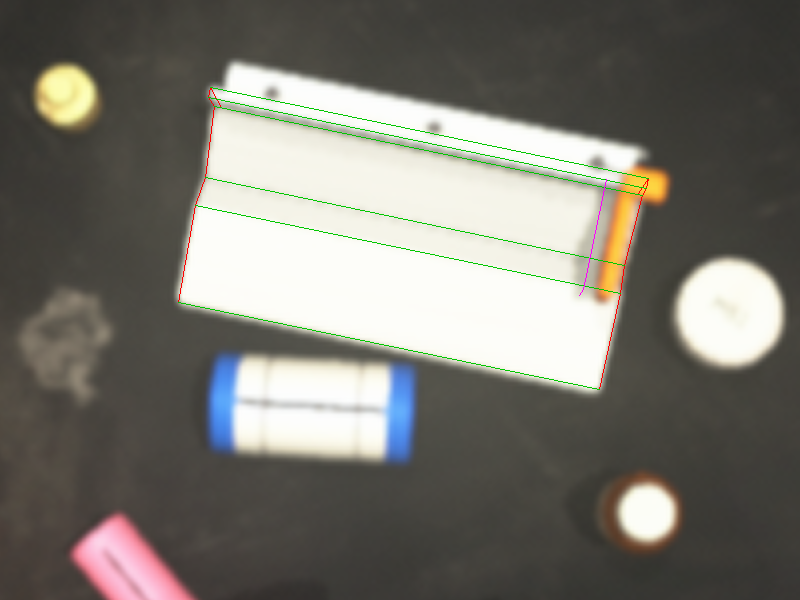

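View pics/ov_sc2.png

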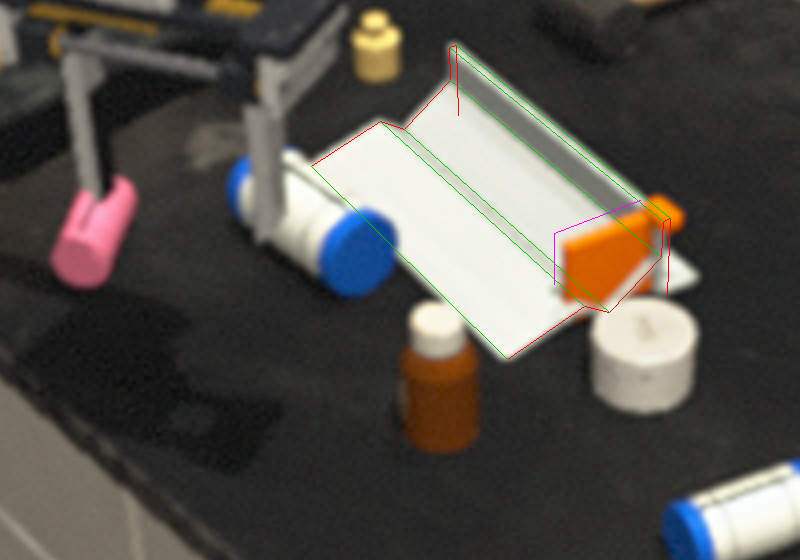

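Cradle overlay fits in both views. The stop face is at about y = -0.114. Next I'll get the approach numbers and the pink tube's extents.

```bash
cat >> h.py <<'E'
C=np.array([.5541,-.4021]);YAW=-.1760
def go(cx,cy,z):
    from bench import robot
    from scipy.spatial.transform import Rotation as R
    o=robot.get_obs();p=o["tool_pos"];Rm=R.from_euler("xyz",o["ee_rot"]).as_matrix()
    w=fr(C,YAW)([[cx,cy,z]])[0]
    print("t",round(o["time"],2),"now cradle",np.round(inv(C,YAW,p),4),"z",round(p[2],4),"yaw",round(o["ee_rot"][2],3),"F",np.round(o["wrist_force"],1),"w",round(o["width"],3))
    print("shift units",np.round(Rm.T@(w-p)/.08,3),"turn",round((o["ee_rot"][2]-YAW)/(np.pi/2),3))
E
python3 - <<'E'
from h import *
S=pickle.load(open("s0.pkl","rb"))
for q in [(228,258),(239,249),(262,277),(252,283)]:
    print(inv(C,YAW,ray(S["top"],q,.015)))
go(-.20,.042,.12)
E
```

```text
[-0.24577572  0.16764212]
[-0.21874759  0.14597891]
[-0.27402243  0.07589672]
[-0.29324454  0.09675581]
t 0.15 now cradle [-0.2927 -0.1456] z 0.2046 yaw 0.453 F [-0.4  0.3  0.3] w 0.094
shift units [ 2.316 -1.213  1.06 ] turn 0.4
```

Request:
servo_tool(rows=[[[0.2, -0.1, 0], 0.07], [[0.5, -0.25, 0], 0.14], [[0.8, -0.4, 0], 0.21], [[1, -0.5, 0], 0.28], [[1, -0.5, 0], 0.34], [[1, -0.5, 0], 0.4], [[1, -0.5, 0], 0.4]], grip=-0.2)

```text
time: 0.73
tool_pos: [0.2953, -0.4231, 0.2052]
ee_rot: [-3.141, 0.0, -0.176]
wrist_force: [-0.5, -0.8, -0.5]
width: 0.0568
```

```bash
python3 -c "
from h import *
go(-.20,.042,.10)"
```

```text
t 0.73 now cradle [-0.2512 -0.066 ] z 0.2052 yaw -0.176 F [-0.5 -0.8 -0.5] w 0.057
shift units [ 0.64  -1.349  1.315] turn -0.0
```

Request:
servo_tool(rows=[[[0.1, -0.2, 0.1], 0], [[0.3, -0.5, 0.4], 0], [[0.5, -0.8, 0.7], 0], [[0.64, -1, 0.9], 0], [[0.64, -1, 0.9], 0]])

```text
time: 1.15
tool_pos: [0.3595, -0.3493, 0.1288]
ee_rot: [-3.134, 0.006, -0.169]
wrist_force: [-0.8, -0.5, -0.5]
width: 0.0565
```

```bash
python3 -c "
from h import *
go(-.20,.042,.07)"
```

```text
t 1.15 now cradle [-0.2009  0.0179] z 0.1288 yaw -0.169 F [-0.8 -0.5 -0.5] w 0.056
shift units [ 0.017 -0.296  0.737] turn 0.004
```

Request:
servo_tool(rows=[[[0, -0.15, 0.2], 0], [[0, -0.3, 0.5], 0], [[0, -0.3, 0.75], 0], [[0, -0.3, 0.75], 0], [[0, -0.3, 0.75], 0]])

```text
time: 1.57
tool_pos: [0.3629, -0.3304, 0.0732]
ee_rot: [-3.141, 0.002, -0.175]
wrist_force: [0.4, -0.8, 0.2]
width: 0.0564
```

```bash
cat > look.py <<'E'
import sys
from h import *
from bench import robot
S={n:robot.snapshot(n) for n in ["scene","top","wrist"]}
pickle.dump(S,open("s1.pkl","wb"))
a=S["top"]["pixels"][125:275,205:405,::-1];b=S["scene"]["pixels"][165:285,220:380,::-1]
c=S["wrist"]["pixels"][:,:,::-1]
r=lambda i,w,h:cv2.resize(i,(w,h),interpolation=cv2.INTER_CUBIC)
out=np.zeros((600,800,3),np.uint8);out[:300,:400]=r(a,400,300);out[:300,400:]=r(b,400,300);out[300:550,:400]=r(c,400,250)
cv2.imwrite(f"pics/{sys.argv[1]}.png",out)
go(*map(float,sys.argv[2:5]))
E
python3 look.py l1 -.20 .042 .02
```

```text
t 1.72 now cradle [-0.1992  0.0359] z 0.0756 yaw -0.176 F [-0.   0.2 -0.2] w 0.056
shift units [-0.012 -0.078  0.695] turn 0.0
```

View pics/l1.png

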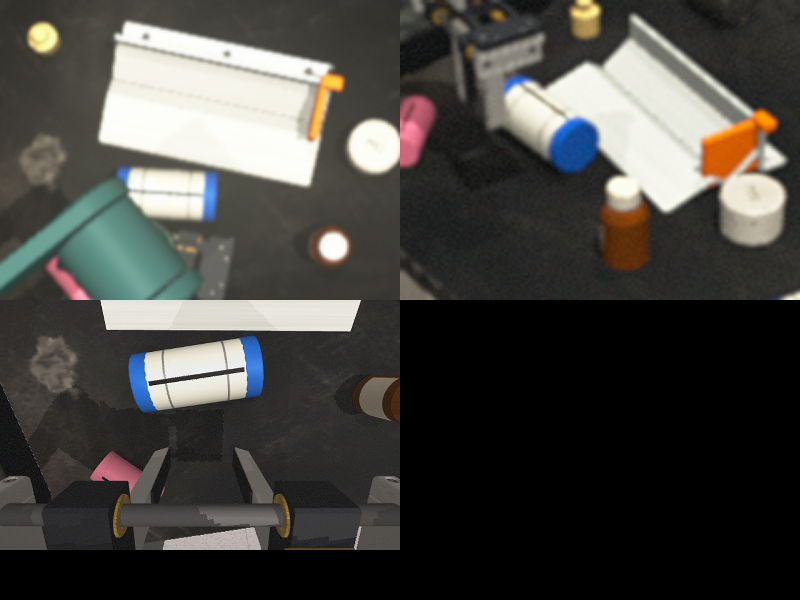

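The wrist view shows the gripper squared to the ramp edge and the tube centred ahead of the fingers at (196,375), yawed slightly. Nothing has been disturbed. Lowering.

Request:
servo_tool(rows=[[[0, -0.05, 0.3], 0], [[0, -0.05, 0.55], 0], [[0, -0.05, 0.68], 0], [[0, -0.05, 0.68], 0]])

```text
time: 2.05
tool_pos: [0.3633, -0.3256, 0.0176]
ee_rot: [-3.14, 0.003, -0.176]
wrist_force: [-0.8, 0.3, 0.4]
width: 0.0561
```

```bash
python3 -c "
from h import *
go(-.12,.042,.02)"
```

```text
t 2.05 now cradle [-0.2012  0.0419] z 0.0176 yaw -0.176 F [-0.8  0.3  0.4] w 0.056
shift units [ 1.015e+00 -1.000e-03 -3.200e-02] turn 0.0
```

Push 72 mm in 12 rows (about 72 mm/s, slowing), rising a little towards the end.

Request:
servo_tool(rows=[[[0.06, 0, 0], 0], [[0.14, 0, 0], 0], [[0.22, 0, 0], 0], [[0.3, 0, 0], 0], [[0.36, 0, 0], 0], [[0.42, 0, 0], 0], [[0.48, 0, 0], 0], [[0.54, 0, 0], 0], [[0.6, 0, 0], 0], [[0.66, 0, -0.02], 0], [[0.72, 0, -0.03], 0], [[0.78, 0, -0.04], 0]])

```text
time: 3.05
tool_pos: [0.4263, -0.3373, 0.0224]
ee_rot: [3.141, -0.0, -0.176]
wrist_force: [-0.4, 0.5, 0.6]
width: 0.0563
```

```bash
python3 look.py l2 -.06 .042 .026
```

```text
t 3.2 now cradle [-0.1374  0.0414] z 0.0224 yaw -0.175 F [-0.5 -0.2 -1.1] w 0.056
shift units [ 0.967 -0.006 -0.045] turn 0.001
```

View pics/l2.png

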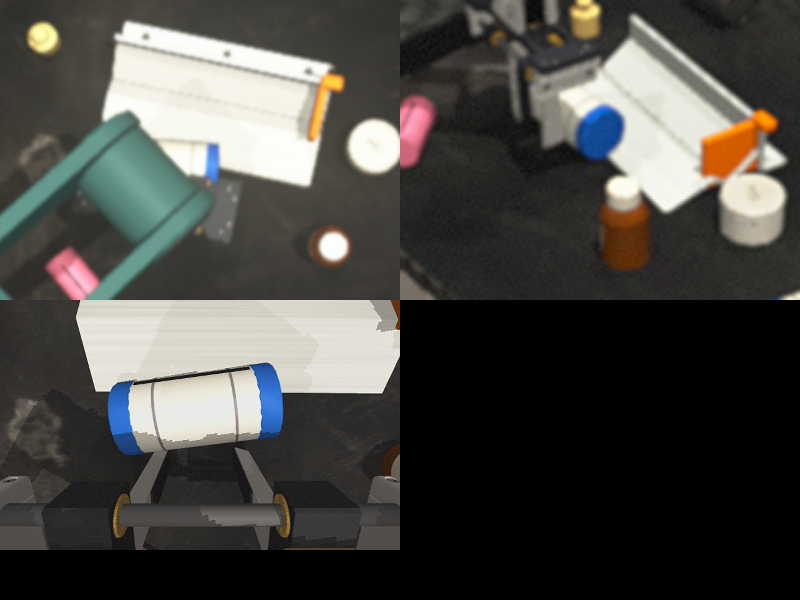

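The tube has rolled to the ramp foot, still yawed by about 0.14 rad, with its stop-side end leading. I'll widen the fingers for leverage and continue with a small corrective turn.

Request:
servo_tool(rows=[[[0.02, 0, 0], 0], [[0.06, 0, -0.01], 0.01], [[0.1, 0, -0.02], 0.02], [[0.14, 0, -0.03], 0.03], [[0.18, 0, -0.03], 0.04], [[0.22, 0, -0.04], 0.04], [[0.26, 0, -0.04], 0.05], [[0.3, 0, -0.05], 0.05], [[0.34, 0, -0.05], 0.05], [[0.38, 0, -0.06], 0.05]], grip=-0.6)

```text
time: 4.03
tool_pos: [0.4543, -0.3424, 0.027]
ee_rot: [3.141, 0.004, -0.255]
wrist_force: [-6.3, 1.6, 4.8]
width: 0.075
```

```bash
python3 look.py l3 -.06 .042 .026
```

```text
t 4.18 now cradle [-0.1078  0.0413] z 0.0272 yaw -0.255 F [-4.8  0.4  2.4] w 0.075
shift units [ 0.595 -0.056  0.014] turn -0.05
```

View pics/l3.png

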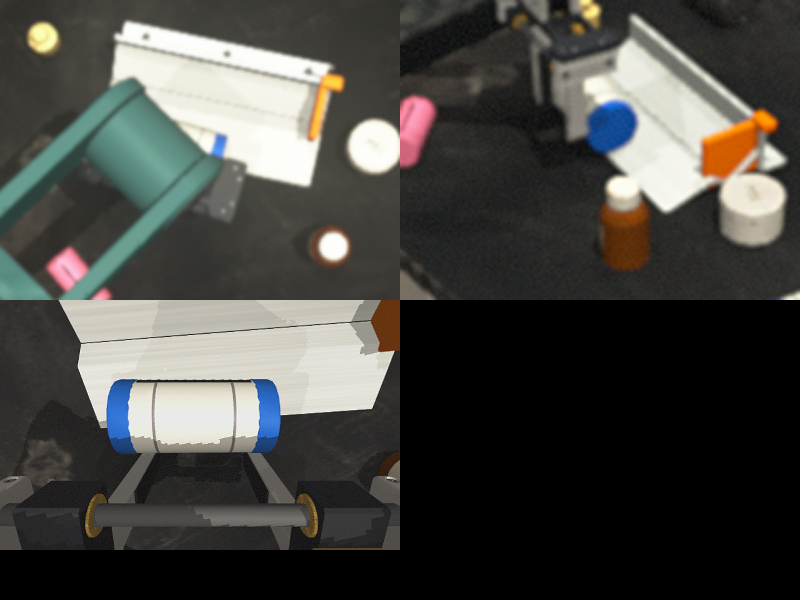

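Now the tube sits square against both fingers at about (195,415) in the wrist view, over-turned by 0.08 rad. I'll roll it on up while turning back.

Request:
servo_tool(rows=[[[0.03, 0, 0], 0], [[0.07, 0, 0], -0.01], [[0.11, 0, 0], -0.02], [[0.15, 0, -0.01], -0.03], [[0.19, 0, -0.02], -0.04], [[0.23, 0, -0.03], -0.045], [[0.27, 0, -0.04], -0.05], [[0.31, 0, -0.05], -0.05], [[0.35, 0, -0.05], -0.05], [[0.39, 0, -0.05], -0.05]])

```text
time: 5.02
tool_pos: [0.485, -0.3503, 0.0312]
ee_rot: [3.141, 0.002, -0.176]
wrist_force: [-6.4, 1.2, 3.8]
width: 0.0755
```

```bash
python3 look.py l4 -.05 .042 .032
```

```text
t 5.17 now cradle [-0.0763  0.0389] z 0.0311 yaw -0.176 F [-3.5  0.   3. ] w 0.075
shift units [ 0.329 -0.039 -0.011] turn 0.0
```

View pics/l4.png

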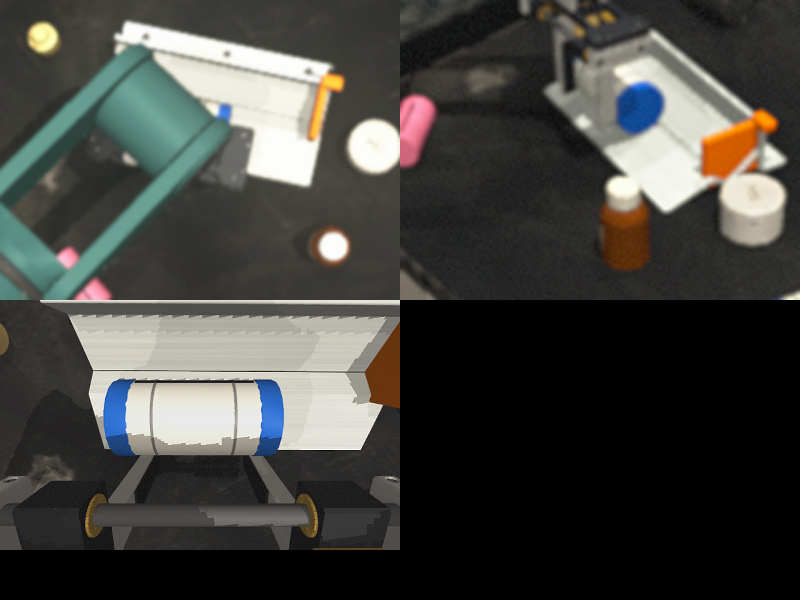

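The tube is square with the cradle, half way up the ramp. Now slowly over the lip.

Request:
servo_tool(rows=[[[0.03, 0, 0], 0], [[0.07, 0, -0.01], 0], [[0.11, 0, -0.02], 0], [[0.15, 0, -0.02], 0], [[0.18, 0, -0.02], 0], [[0.21, 0, -0.03], 0], [[0.24, 0, -0.03], 0], [[0.27, 0, -0.03], 0], [[0.3, 0, -0.03], 0], [[0.33, 0, -0.03], 0], [[0.36, 0, -0.03], 0], [[0.4, 0, -0.03], 0]])

```text
time: 6.17
tool_pos: [0.5177, -0.3559, 0.0334]
ee_rot: [3.142, -0.0, -0.176]
wrist_force: [-0.0, -0.3, 0.0]
width: 0.0754
```

```bash
python3 look.py l5 -.04 .042 .032
```

```text
t 6.32 now cradle [-0.044   0.0391] z 0.0334 yaw -0.175 F [-0.4  0.7 -0.1] w 0.075
shift units [ 0.05  -0.036  0.018] turn 0.0
```

View pics/l5.png

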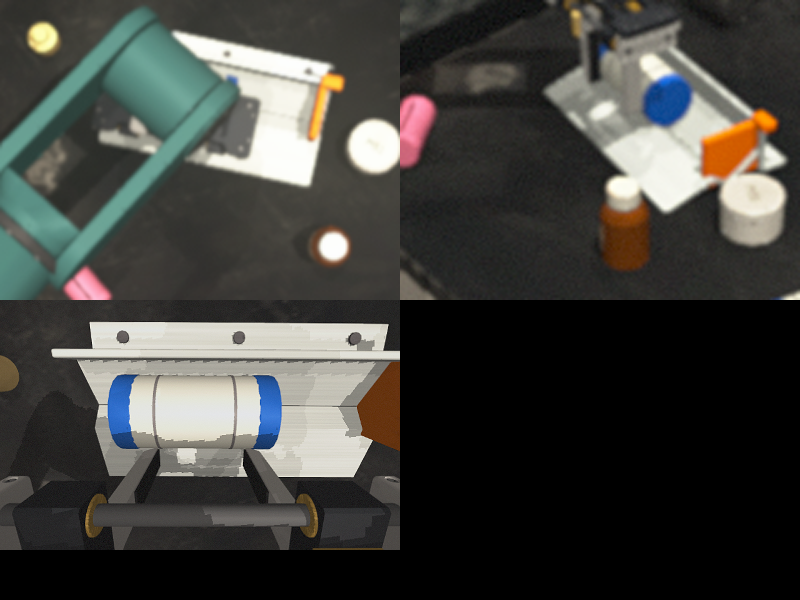

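The tube is lying in the V at about (195,412) in the wrist view, square to it. Backing off and going round to its free end with the fingers shut.

Request:
servo_tool(rows=[[[-0.2, 0, 0], 0], [[-0.35, 0, -0.2], 0], [[-0.35, 0, -0.6], 0], [[-0.35, 0, -1], 0], [[-0.35, -0.2, -1], 0], [[-0.35, -0.6, -1], 0], [[-0.2, -1, -1], 0], [[0, -1, -1], 0], [[0.3, -1, -1], 0], [[0.55, -1, -1], 0], [[0.55, -1, -1], 0]])

```text
time: 7.23
tool_pos: [0.5772, -0.2843, 0.1127]
ee_rot: [-3.141, -0.001, -0.174]
wrist_force: [-2.1, -1.5, -1.0]
width: 0.075
```

```bash
python3 look.py l6 0 .142 .028
```

```text
t 7.38 now cradle [-0.001   0.1193] z 0.1129 yaw -0.175 F [ 0.2  0.1 -0. ] w 0.075
shift units [ 0.015 -0.283  1.062] turn 0.0
```

View pics/l6.png

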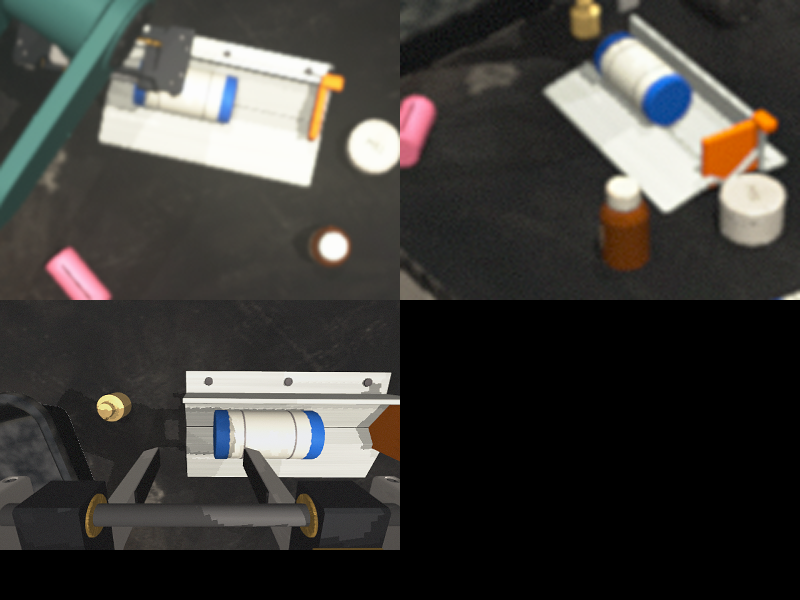

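The tube is seated, with nothing else disturbed. Measuring the ends: caps in the top picture at about (272.5,171) and (323.5,175).

```bash
python3 - <<'E'
from h import *
S=pickle.load(open("s1.pkl","rb"))
for p in [(272.5,171),(323.5,175)]: print(inv(C,YAW,ray(S["top"],p,.045)))
# predict tube for overlay in scene
I=cv2.resize(S["scene"]["pixels"][:,:,::-1],None,fx=4,fy=4,interpolation=cv2.INTER_CUBIC)
J=cv2.resize(S["top"]["pixels"][:,:,::-1],None,fx=4,fy=4,interpolation=cv2.INTER_CUBIC)
a=np.linspace(0,2*np.pi,60)
for im,s in((I,S["scene"]),(J,S["top"])):
  for y,c in((.042+.06,(0,255,0)),(.042-.06,(0,0,255))):
    P=fr(C,YAW)(np.c_[.03*np.cos(a),0*a+y,.041+.03*np.sin(a)])
    cv2.polylines(im,[(proj(s,P)*4+1.5).astype(int).reshape(-1,1,2)],True,c,1)
cv2.imwrite("pics/l6o.png",np.vstack([I[660:960,880:1580],J[510:810,880:1580]]))
E
```

```text
[-0.01597771  0.10269236]
[-0.00010461 -0.02098875]
```

View pics/l6o.png

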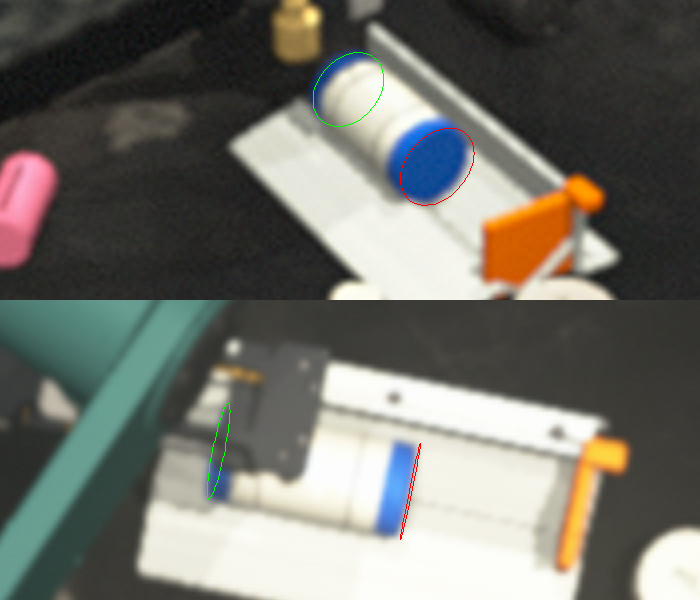

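Request:
servo_tool(rows=[[[0, -0.1, 0], 0], [[0.01, -0.26, 0], 0], [[0.01, -0.26, 0], 0], [[0.01, -0.26, 0.15], 0], [[0.01, -0.26, 0.35], 0], [[0.01, -0.26, 0.55], 0], [[0.01, -0.26, 0.75], 0], [[0.01, -0.26, 0.9], 0], [[0.01, -0.26, 1], 0], [[0.01, -0.26, 1], 0]], grip=1)

```text
time: 8.22
tool_pos: [0.5774, -0.2636, 0.0306]
ee_rot: [-3.14, 0.005, -0.176]
wrist_force: [-0.8, 0.6, -0.3]
width: 0.0118
```

```bash
python3 look.py l7 0 .0185 .03
```

```text
t 8.37 now cradle [0.0011 0.1396] z 0.0343 yaw -0.176 F [ 0.1 -0.2 -0.1] w 0.001
shift units [-0.015  1.514  0.055] turn 0.0
```

View pics/l7.png

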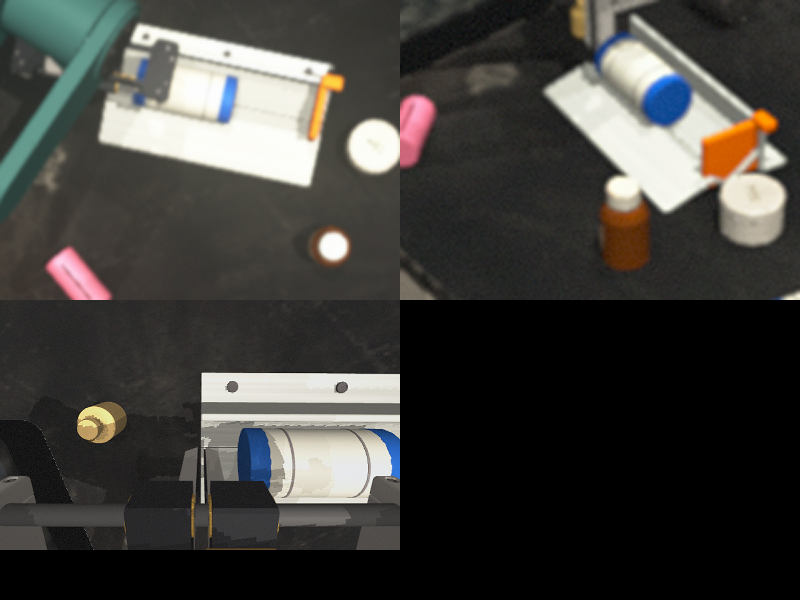

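The shut fingers stand in the V behind the near cap, with a visible gap. Pushing 77 mm towards the stop.

Request:
servo_tool(rows=[[[0, 0.06, 0.03], 0], [[-0.01, 0.14, 0.05], 0], [[-0.01, 0.22, 0.05], 0], [[-0.01, 0.3, 0.05], 0], [[-0.01, 0.39, 0.05], 0], [[-0.01, 0.48, 0.05], 0], [[-0.01, 0.57, 0.05], 0], [[-0.01, 0.66, 0.05], 0], [[-0.01, 0.74, 0.05], 0], [[-0.01, 0.82, 0.05], 0], [[-0.01, 0.9, 0.05], 0], [[-0.01, 0.96, 0.05], 0]])

```text
time: 9.37
tool_pos: [0.5648, -0.3408, 0.0295]
ee_rot: [3.141, -0.0, -0.176]
wrist_force: [0.1, 3.3, 1.9]
width: 0.0006
```

```bash
python3 look.py l8 0 .0185 .03
```

```text
t 9.52 now cradle [-0.0004  0.0619] z 0.0292 yaw -0.176 F [-1.2  0.6 -0.4] w 0.0
shift units [ 0.005  0.542 -0.009] turn -0.0
```

View pics/l8.png

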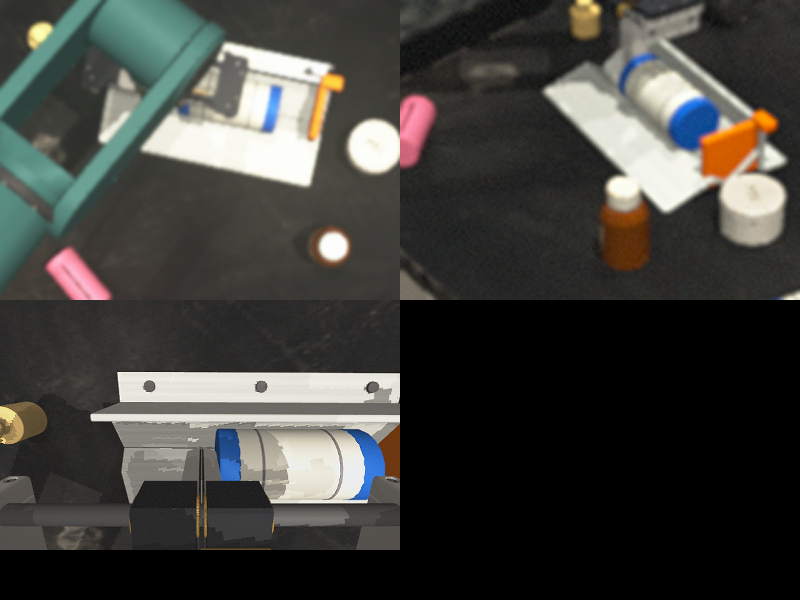

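Request:
servo_tool(rows=[[[0, 0.04, 0], 0], [[0, 0.09, 0], 0], [[0, 0.14, 0], 0], [[0, 0.19, 0], 0], [[0, 0.24, 0], 0], [[0, 0.29, 0], 0], [[0, 0.34, 0], 0], [[0, 0.38, 0], 0], [[0, 0.42, 0], 0], [[0, 0.45, 0], 0], [[0, 0.46, 0], 0]])

```text
time: 10.43
tool_pos: [0.5584, -0.3767, 0.0295]
ee_rot: [3.141, -0.0, -0.176]
wrist_force: [0.8, 1.8, 0.2]
width: 0.0004
```

```bash
python3 look.py l9 0 .0185 .03
```

```text
t 10.58 now cradle [-0.0001  0.0258] z 0.0297 yaw -0.176 F [ 0.7  0.1 -0.7] w 0.0
shift units [ 0.001  0.091 -0.003] turn 0.0
```

View pics/l9.png

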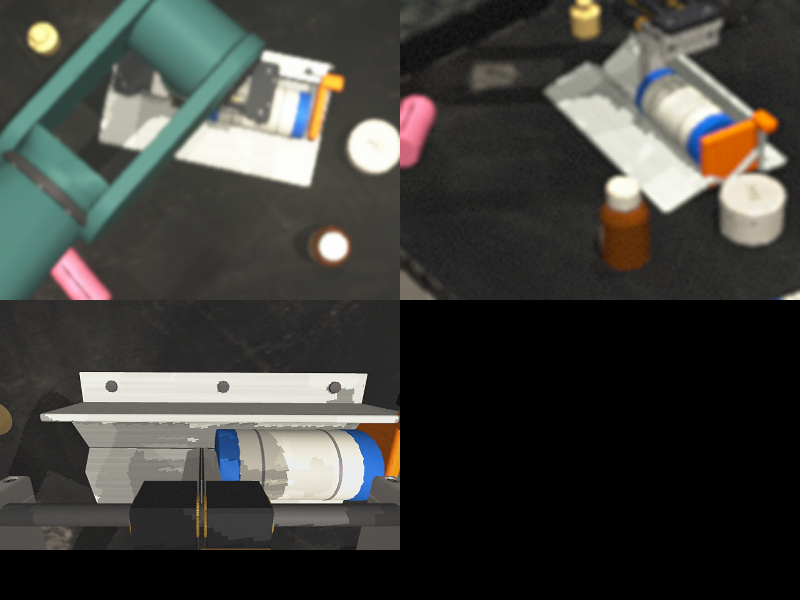

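A small gap remains before the orange plate. Creeping on while watching the force.

Request:
servo_tool(rows=[[[0, 0.02, 0], 0], [[0, 0.035, 0], 0], [[0, 0.05, 0], 0], [[0, 0.06, 0], 0], [[0, 0.07, 0], 0], [[0, 0.08, 0], 0]])

```text
time: 11.08
tool_pos: [0.5575, -0.3823, 0.0298]
ee_rot: [-3.141, -0.0, -0.175]
wrist_force: [0.7, 3.4, 0.8]
width: 0.0005
```

Request:
servo_tool(rows=[[[0, 0.01, 0], 0], [[0, 0.02, 0], 0], [[0, 0.03, 0], 0]])

```text
time: 11.33
tool_pos: [0.5573, -0.3838, 0.0298]
ee_rot: [-3.14, -0.0, -0.175]
wrist_force: [-0.9, 6.2, 3.9]
width: 0.0005
```

Request:
servo_tool(rows=[[[0, 0.01, 0], 0], [[0, 0.02, 0], 0]])

```text
time: 11.5
tool_pos: [0.5572, -0.3838, 0.0298]
ee_rot: [-3.137, 0.0, -0.175]
wrist_force: [0.6, 10.9, 4.3]
width: 0.0005
```

The position has stopped at TCP y ≈ 0.0185, as predicted, and the force is rising to 11 N, so the tube is on the stop. Backing off along the V, then up.

Request:
servo_tool(rows=[[[0, -0.03, 0], 0], [[0, -0.1, 0], 0], [[0, -0.25, 0], 0], [[0, -0.4, 0], 0], [[0, -0.4, -0.3], 0], [[0, -0.4, -0.7], 0], [[0, -0.4, -1], 0], [[0, -0.4, -1], 0]])

```text
time: 12.17
tool_pos: [0.5654, -0.3562, 0.1169]
ee_rot: [3.136, -0.011, -0.175]
wrist_force: [0.9, -0.4, 1.6]
width: 0.0005
```

Request:
servo_tool(rows=[[[-0.3, -0.2, -0.3], 0], [[-0.7, -0.5, -0.6], 0], [[-1, -0.8, -0.6], 0], [[-1, -0.8, -0.6], 0], [[-1, -0.8, -0.6], 0]])

```text
time: 12.58
tool_pos: [0.4937, -0.276, 0.157]
ee_rot: [3.141, 0.0, -0.174]
wrist_force: [-0.3, -0.0, -0.2]
width: 0.0005
```

```bash
python3 look.py l10 0 .0185 .03; python3 - <<'E'
from h import *
S=pickle.load(open("s1.pkl","rb"))
V=[]
for n,(r,c) in (("scene",(660,880)),("top",(510,880))):
  s=S[n];im=cv2.resize(s["pixels"][:,:,::-1],None,fx=4,fy=4,interpolation=cv2.INTER_CUBIC)
  V.append(im[r:r+300,c:c+700])
cv2.imwrite("pics/l10z.png",np.vstack(V))
E
```

```text
t 12.73 now cradle [-0.0798  0.1116] z 0.1568 yaw -0.176 F [ 0.7  0.5 -0.2] w 0.001
shift units [0.998 1.164 1.585] turn 0.0
```

View pics/l10.png

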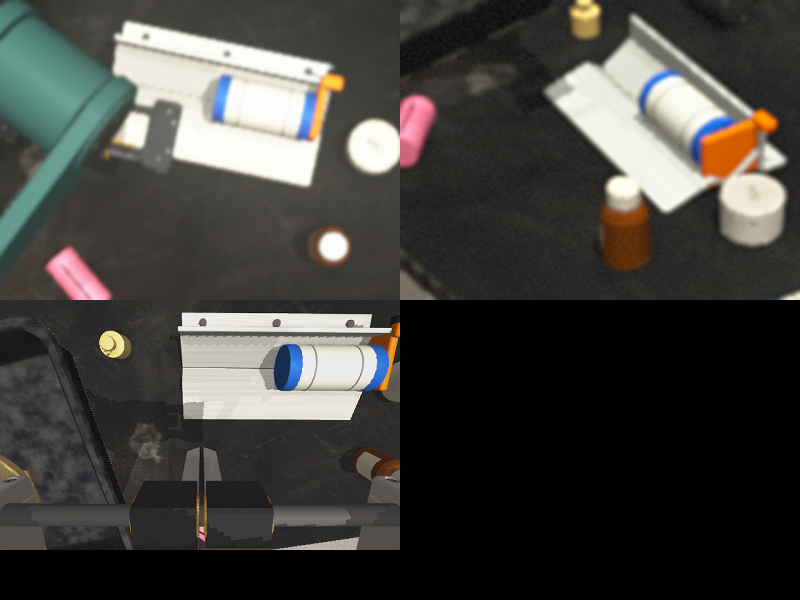

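View pics/l10z.png

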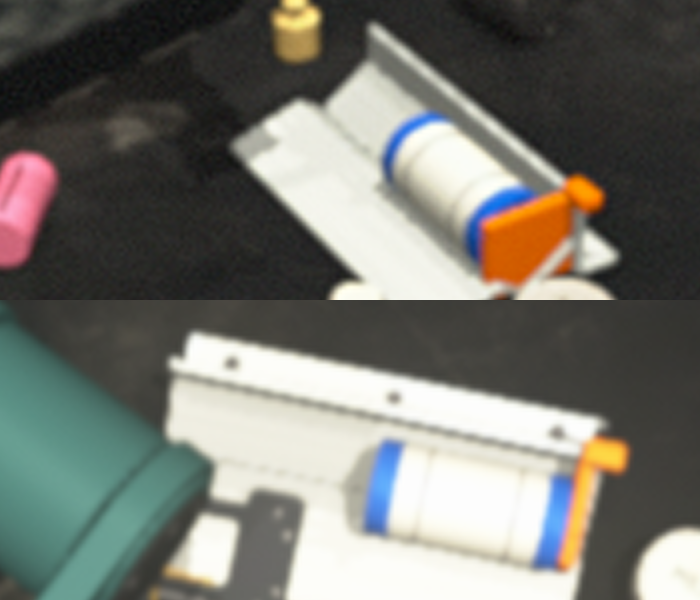

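The tube is lying in the V with its blue cap against the orange plate at top-crop (575,520), with no visible gap. The tin, bottle and weight are where they started, and the arm is clear. Handing in.

```bash
python3 -c "
from bench import robot
print(robot.close_job())"
```

```text
the job is handed in; nothing more can be done
None
```

The tube is in the V of the cradle with its end against the orange stop, and I handed the job in at about 12.7 s of the 51 s allowed.

- **Rolling:** I pushed the larger white tube up the ramp with both fingertips. It started about 0.15 rad out of line with the cradle, and I squared it up on the way. It dropped over the lip into the V.
- **Pushing to the stop:** With the fingers shut, I slid it along the V. At the end the fingers stopped moving while the force rose from about 3 N to 11 N, and the TCP was where I had predicted contact.
- **Last checks:** The final pictures show the tube lying along the V with no visible gap to the stop. The tin, bottle and weight look unmoved, and the gripper is well clear. The highest wrist force I read was about 12 N, and no check failed or disagreed. The contact with the stop rests on the force rise and the pictures; I didn't measure the final gap.

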